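# Prop the analyser's draught shield open on its stay

## Task

Swing the clear draught shield open with its steel stay and drop the yellow-marked hole of the stay (the third from its pivot) fully down over the peg on the sill. Then lower the orange keeper plate over the peg and the dowel pin beside it, both at once, until it lies flat on the stay and locks it, and let go. Leave the dish, bottle, jar, beaker, mouse and tube rack where they are.

Things in the scene. Friction and masses are not known exactly. Their poses are not given: they have to be found in the camera images.
- stand: fixed grey-green stand with sill, hinged clear shield and overhanging head. Origin: on the peg's axis at table height; x points away from the robot (within 0.2 rad), y left, z up. 'Stand (x, y)' in the other entries means mm along these axes. Dark steel sill: top at z 39.5, x -22 to 22, y -30 to 120. Base slab 12 thick, x -45 to 140, y -150 to 240. Post at stand (105, -125).
- head_edge (a point): middle of the lower front edge of the read-out head (red display), at stand (10, 45), z 155. The head fills x 10 to 130, y -150 to 240, z 155 to 230, on a column at stand (60, 217): a tool pointing straight down cannot work at peg and dowel; it must lean back towards the robot by some 35 degrees, fingertips pointing down and away from the robot.
- peg_tip (a point): tip of the brass peg: diameter 12, upright on the sill at stand (0, 0), tip at z 68.5; the top 10 mm are a cone ending at diameter 4
- dowel_tip (a point): tip of the brass dowel pin: the same diameter and cone, at stand (0, 90), tip at z 68; it stands on a round shoulder of diameter 26 whose top, at z 46, is level with the top of the lowered stay
- keeper_seat (a point): point half-way between the peg and the dowel, at z 46, where the middle of the keeper's underside comes to lie
- shield (a joint): angle of the clear panel about its upright hinge at stand (40, 200), rad: 0 is closed, the panel then runs along -y; it grows as the free edge swings away from the robot, to 1.2 at most. Friction 0.1 N m; it stays where it is left. The panel is 210 long, z 42 to 146. About 0.70 when the marked hole is on the peg.
- stay_swing (a joint): angle of the stay about its upright pivot on the panel's bottom rail, 170 from the panel's hinge axis, rad: 0 would lie along the panel to its free edge; grows as the knob swings towards the robot and on to the left. From pivot to knob the stay points at angle (shield - stay_swing - pi/2) from the stand's x axis. Nearly free. About 1.83 when the marked hole is on the peg.
- stay_lift (a joint): angle by which the stay is tipped up about a level axis at its pivot, at the height of its underside, rad: 0 is level (its stop, underside at z 40), up to 0.7; it falls back by its own weight. A point of the stay rises by its distance from the pivot times this angle: swing the shield open before passing over the peg.
- stay_knob (a point): centre of the blue ball knob (diameter 30, on a stem of diameter 12) near the free end of the stay, 240 from its pivot, 36 above the stay's underside; pinch it from either side. The stay is a flat bar 28 wide, 6 thick, 0.18 kg; holes of diameter 16 at 95, 130, 165, 200 from the pivot. With the marked hole on the peg the knob is 75 from the peg, towards the robot and slightly right.
- stay_hole (a point): centre of the stay's third hole (165 from the pivot, between two yellow strips), on the underside of the bar
- keeper_fin (a point): loose orange keeper plate, 40 x 126 x 8 thick, long side along its y axis, about 0.16 kg, at first flat on the table. This point is on its upright grip fin, 33 above the plate's underside, over its middle. Fin: 12 thick along y, 30 long along x, top 53 above the underside. Holes of diameter 16 lie 45 either side of the middle along y; either way round will do.
- keeper_foot (a point): centre of the keeper plate's underside, with the plate's axes
- dish: bystander: low glass dish, diameter 84, 18 high; origin at its underside
- wash_bottle: bystander: white bottle, diameter 64, 170 high; origin at its underside
- jar: bystander: amber jar, diameter 44, 50 high; origin at its underside
- beaker: bystander: glass beaker, diameter 72, 90 high; origin at its underside
- mouse: bystander: black computer mouse, 105 x 60 x 33 high; origin at its underside
- tube_rack: bystander: white rack with four tubes, 60 x 160 x 117 high; origin at its underside
Things that resemble listed ones, but are neither listed nor needed, are in the scene too. What is shaped like the part that bears keeper_fin but blue or brown is not meant.

How it is judged (in metres and radians):
On the way, in this order (a step that is already met when the one before it is completed fails the run):
1. the stay's marked hole is down over the peg, the stay level (horizontal distance between stay_hole and peg_tip below 0.005 m and value of joint stay_lift below 0.03 rad), for 0.3 s.
2. the keeper plate lies flat over peg and dowel (horizontal distance between keeper_foot and keeper_seat below 0.005 m and z of keeper_foot in the frame of stand below 0.0495 m), for 0.2 s.
At the end, for the whole second after the job is handed in: the stay's third hole is within 5 mm of the peg's axis and the stay is level (lift under 0.03 rad); the keeper's middle is within 5 mm of the midpoint between peg and dowel, its underside less than 49.5 mm above the table, within 0.06 rad of level and 0.1 rad of the line of the pins, at rest (all of step 1 and all of step 2 and angle between keeper_foot's own z axis and vertical below 0.06 rad and angle between the y axis of keeper_foot and the y axis of stand, either way round below 0.1 rad and linear speed of keeper below 0.02 m/s); the robot touches nothing.
It fails at once if the dish, wash bottle, jar, beaker, mouse or tube rack is moved by more than 3 cm (distance of any of dish, wash_bottle, jar, beaker, mouse, tube_rack from where it was at the start of the episode above 0.03 m).
It also fails if it takes over 72 s, if anything falls off the work surface, if the arm or the gripper's body presses on something with over 40 N, if the wrist force passes 120 N, or if a joint passes its speed limit or range.

## Robot

A 6-joint arm with a two-finger parallel gripper is mounted at the origin on the work surface. World frame = base frame: x ahead of the robot, y to its left, z up, the work surface at z = 0. Lengths are in mm, angles in rad, forces in N, time in s.
With the tool pointing down it reaches from about 400 to 925 mm from the base axis. Payload 12.5 kg.
Tool frame: the origin (TCP) lies between the finger pads; the fingertips stand 22 mm ahead of it and the grasp point (between the pads) lies 3 mm ahead of it; z points along the fingers, y is the line along which they close (so a half turn about z gives the same grasp; the last joint's range is limited). The gripper opens to 95 mm and grips with 3 to 60 N. Pads are 20 mm wide; open, the fingers measure 119 mm over their backs; the gripper's body (75 mm by 180 mm) begins 59 mm behind the grasp point.
Start: joints at [1.032, 0.491, 1.559, -0, 1.092, -0.106], TCP at [262.119, 567.396, 236.661] pointing down, gripper open.
Joint ranges: [-3.1, 3.1], [-0.84, 2.19], [0.05, 2.79], [-1.13, 4.28], [0.06, 2.93], [-2.69, 2.69]. Speed limits (rad/s): [2.22, 2.22, 2.79, 3.14, 3.14, 3.14].

## Interface

Orientations are given as [roll, pitch, yaw] about the fixed x, y, z axes, in that order (R = Rz(yaw) Ry(pitch) Rx(roll)).
In Python, from cell import state, read_camera, camera_info, env gives the robot as it stands.
- The arm moves only by the tool move_arm, never from a script. Its argument "commands" is a list of rows, each a list of 3 entries, a list of its own where there are three numbers: the shift along the world's x, y, z in cm, then the turn, a rotation vector about the world's x, y, z in degrees, then the opening, from 0 (shut) to 1 (fully open). A call has 1 to 10 rows; each row shifts and turns the commanded pose from where the row before left it; what a row does not reach is not made up. A row lasts 1/10 s, in which the tool goes at most 50 mm and 8.59 degrees, less where a joint would pass 70% of its speed; a pose out of reach is approached as far as the arm can. A call with a gripper value outside its range is refused whole. The fingers move at their own pace and stop on an object; the grip force is fixed at half the most. Time passes only in rows, so rows that do not move let the fingers close. It gives the time, the measured TCP pose, the force, the opening and the grip force at its end, in the units of the state.
- state(): the state, without advancing time (a new reading comes with each control period).
- read_camera(name): name is "side" or "top"; returns the picture (480x640x3 uint8, blue, green, red); there is no depth.
- camera_info(name): a dict with "K" (3x3 intrinsics, pixels), "cam_to_world" (4x4, takes a point from camera to world coordinates). Camera axes: x right, y down, z forward; pixel columns grow to the right and rows downward; lengths in mm; the calibration is good to about 2 mm. A picture is of the moment at which its call begins. camera_info takes no time and is no camera call.
- env.job_done(): hands the job in; it is judged then, once.
The state is a dict: "t": time; "joints": joint angles; "qvel": joint speeds; "tau": joint torques, N m; "eef_pos": TCP position; "tcp_rot": TCP orientation; "ft_force": force on the tool from outside, world axes, zero at the start; "moment": the same for the moment, N m; "opening": opening from 0.0 (shut) to 1.0 (fully open); "grip_force": force on a finger pad.
Only numpy, scipy, OpenCV 4.12 (cv2) and the standard library are available. Lean on these libraries where they do the work, as an engineer would, in place of code of your own. Each camera call takes 0.05 s, during which the arm holds its last target. There are 200 camera calls.

## Working session

There is one attempt and no reset: what is moved stays moved. The work goes in short steps, Python scripts to look and compute and a tool call to move; the robot and the scene stay as the last step left them, time stands still between calls to the robot, and variables do not carry over. Pictures are saved under pics/ and viewed, at most 10 in all, crops included, and the job is handed in when it is done.

Besides the shell and the picture viewer there is one more tool, called after ">>>" as a command line: name --argument value ..., lists and objects as JSON in quotes. move_arm: Moves the arm, as the interface text tells. Its arguments: {"type":"object","properties":{"commands":{"type":"array"}},"required":["commands"]}

```bash
ls; mkdir -p pics; python3 - <<'E'
from cell import state, read_camera, camera_info
import cv2,numpy as np
for n in("side","top"):
    cv2.imwrite(f"pics/{n}0.png",read_camera(n)); c=camera_info(n); print(n,np.round(c["K"],1).tolist(),np.round(c["cam_to_world"],3).tolist())
print(state())
E
```

```text
pics
side [[494.9, 0.0, 320.4], [0.0, 494.9, 238.3], [0.0, 0.0, 1.0]] [[0.827, -0.426, 0.367, 79.583], [-0.563, -0.624, 0.542, -600.083], [-0.001, -0.655, -0.756, 1042.3], [0.0, 0.0, 0.0, 1.0]]
top [[460.3, 0.0, 319.8], [0.0, 460.3, 245.3], [0.0, 0.0, 1.0]] [[-0.011, -0.983, 0.181, 315.548], [-1.0, 0.011, -0.001, 32.705], [-0.001, -0.181, -0.984, 1291.259], [0.0, 0.0, 0.0, 1.0]]
{'t': 0.1, 'joints': array([ 1.03240980e+00,  4.91466201e-01,  1.55937575e+00,  2.47700619e-05,
        1.09171436e+00, -1.05581812e-01]), 'qvel': array([-0.00121366, -0.00304105, -0.00133476, -0.00037528, -0.00058133,
       -0.00038597]), 'tau': array([ 2.28660610e-03, -6.13625765e+01, -2.58599514e+01,  6.93748961e-02,
        4.70017421e-02, -5.44874592e-05]), 'eef_pos': array([262.00202171, 567.22211593, 236.14512495]), 'tcp_rot': array([-3.14063668e+00, -1.23403345e-04,  2.70877645e+00]), 'ft_force': array([ 0.10213175, -0.31394044,  0.02203242]), 'moment': array([ 0.030878  , -0.00073603, -0.06441074]), 'grip_force': 0.0, 'opening': 0.9999318193050732}
```

View pics/top0.png

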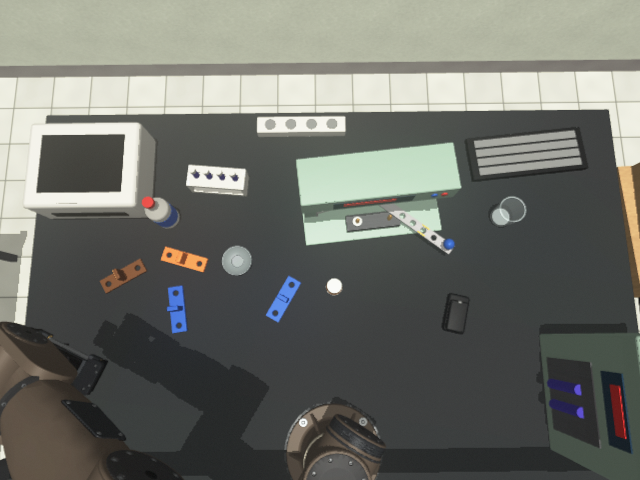

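View pics/side0.png

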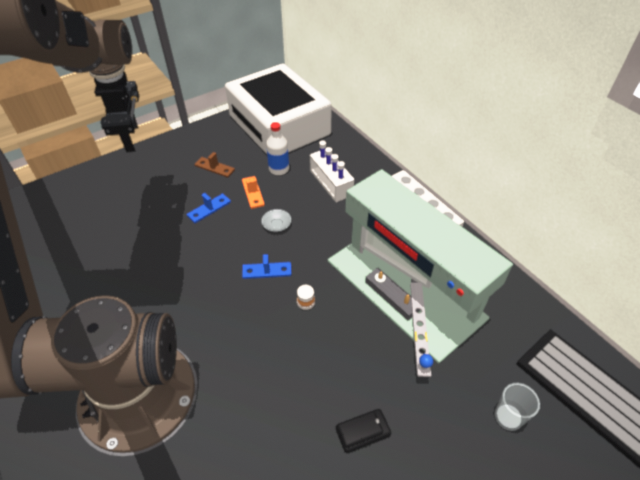

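Two views: the top one shows the keeper in orange at (184,260). The look-alikes are brown at (122,275) and blue at (177,309) and (284,299), so orange is the one that fits. The stand's sill is at about (372,222) and the blue knob at (449,244). In the side view the keeper is at (254,192) and the knob at (427,361). I'll confirm in one enlarged composite.

```bash
python3 - <<'E'
import cv2,numpy as np
t=cv2.imread("pics/top0.png");s=cv2.imread("pics/side0.png")
f=lambda im,x,y,w,h,k:cv2.resize(im[y:y+h,x:x+w],None,fx=k,fy=k,interpolation=cv2.INTER_CUBIC)
a=f(t,330,195,133,60,6)           #798x360
b=f(s,360,260,80,48,5) # 400x240
b=f(s,350,260,100,60,4); c=f(t,155,240,60,40,4);d=f(s,235,170,40,45,4)
out=np.zeros((600,800,3),np.uint8)
out[:360,:798]=a; out[360:600,:400]=b; out[360:520,400:640]=c; out[360:540,640:800]=d
cv2.imwrite("pics/crop1.png",out)
E
```

```text
(no output)
```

View pics/crop1.png

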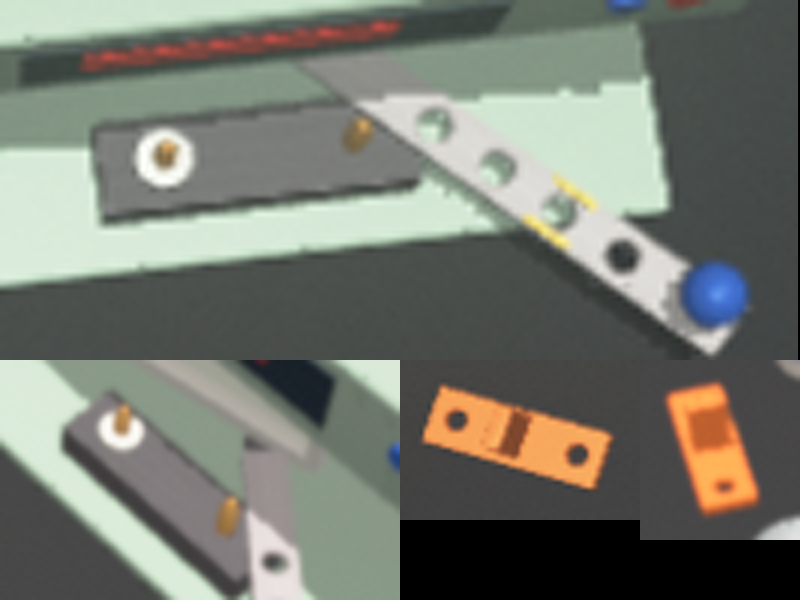

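The crop confirms the orange plate with its fin and two holes, lying flat. The dowel sits on its white shoulder on the left, the bare peg is on the right, and the marked hole is between the yellow strips. Next I'll compute positions.

```bash
cat > h.py <<'E'
import cv2,numpy as np
from cell import state, read_camera, camera_info
from scipy.spatial.transform import Rotation as R
C={n:camera_info(n) for n in("side","top")}
def ray(n,p):
    K=np.array(C[n]["K"]);T=np.array(C[n]["cam_to_world"])
    return T[:3,3],T[:3,:3]@np.linalg.solve(K,[p[0],p[1],1])
def plane(n,p,z):
    o,d=ray(n,p); return o+d*(z-o[2])/d[2]
def tri(pt,ps):
    o1,d1=ray("top",pt);o2,d2=ray("side",ps)
    s=np.linalg.lstsq(np.c_[d1,-d2],o2-o1,rcond=None)[0]
    a,b=o1+s[0]*d1,o2+s[1]*d2
    return (a+b)/2,np.linalg.norm(a-b)
def proj(n,P):
    K=np.array(C[n]["K"]);T=np.array(C[n]["cam_to_world"]);c=T[:3,:3].T@(np.array(P)-T[:3,3]);q=K@c;return q[:2]/q[2]
def blob(im,lo,hi,box,k=0):
    x,y,w,h=box;m=cv2.inRange(cv2.cvtColor(im[y:y+h,x:x+w],cv2.COLOR_BGR2HSV),np.array(lo),np.array(hi))
    n,l,s,c=cv2.connectedComponentsWithStats(m)
    i=1+np.argsort(-s[1:,4])
    return [(c[j]+[x,y],s[j]) for j in i[:3]],m
E
python3 - <<'E'
from h import *
np.set_printoptions(precision=1,suppress=True)
t=cv2.imread("pics/top0.png");s=cv2.imread("pics/side0.png")
# knob
kt,_=blob(t,(100,120,60),(125,255,255),(435,235,30,20));ks,_=blob(s,(100,120,60),(125,255,255),(412,345,30,30))
print("knob",kt[0],ks[0],tri(kt[0][0],ks[0][0]), plane("top",kt[0][0],76))
# brass
for n,im,boxes in(("top",t,[(350,210,16,20),(384,208,12,16)]),("side",s,[(373,262,16,20),(398,288,20,20)])):
    for b in boxes: print(n,blob(im,(8,90,50),(28,255,255),b)[0][:1])
for nm,a,b,z in(("peg",(390.5,215.3),(407.2,295),68),("dow",(358,219.5),(381,271.2),68)):
    print(nm,tri(a,b),plane("top",a,z),plane("side",b,z))
# shoulder
for n,im,b in(("top",t,(348,212,20,20)),("side",s,(370,268,24,18))):
    m=blob(im,(0,0,190),(180,25,255),b)[0][0];print("shoulder",n,m,plane(n,m[0],46))
# keeper
for n,im,b in(("top",t,(155,240,60,40)),("side",s,(235,170,40,45))):
    r,m=blob(im,(5,120,60),(20,255,255),b);
    m2=blob(im,(5,120,180),(20,255,255),b)[1]
    c=max(cv2.findContours(m,0,2)[0],key=cv2.contourArea);q=cv2.boxPoints(cv2.minAreaRect(c))+np.array(b[:2]);print("keep",n,r[0],q.tolist(),plane(n,r[0][0],8),[plane(n,p,8) for p in q])
print("hole",plane("top",(423,230.2),46))
E
```

```text
knob (array([448.7, 243.5]), array([ 9,  4, 11, 10, 88], dtype=int32)) (array([425.9, 360.5]), array([  8,   9,  13,  14, 144], dtype=int32)) (array([ 541.5, -317. ,   72.1]), np.float64(2.8417487832391686)) [ 539.5 -315.2   76. ]
top [(array([357.1, 220.1]), array([6, 9, 3, 3, 8], dtype=int32))]
top [(array([389.6, 216.7]), array([ 4,  7,  4,  5, 14], dtype=int32))]
side [(array([380.4, 274.1]), array([ 6,  9,  4,  7, 22], dtype=int32))]
side [(array([406.6, 298.7]), array([ 6,  6,  6, 10, 41], dtype=int32))]
peg (array([ 622.5, -163.9,   66.7]), np.float64(2.180119257045009)) [ 621.2 -163.2   68. ] [ 622.9 -164.8   68. ]
dow (array([612.4, -75. ,  69.8]), np.float64(5.1633995829020165)) [610.4 -74.   68. ] [616.  -74.8  68. ]
shoulder top (array([356.9, 221.3]), array([ 5,  5,  9,  9, 49], dtype=int32)) [610.6 -72.8  46. ]
shoulder side (array([379.8, 278. ]), array([ 5,  5, 11,  9, 54], dtype=int32)) [612.2 -77.8  46. ]
keep top (array([183.8, 258.9]), array([  6,   6,  47,  26, 646], dtype=int32)) [[159.90565872192383, 259.8301887512207], [164.05660247802734, 245.30188655853271], [207.9056510925293, 257.83018493652344], [203.75470733642578, 272.3584861755371]] [516.5 414.9   8. ] [array([514.6, 482.1,   8. ]), array([556.1, 472.5,   8. ]), array([518.7, 347. ,   8. ]), array([477.6, 357.3,   8. ])]
keep side (array([252.7, 191.9]), array([  6,   6,  24,  33, 491], dtype=int32)) [[240.19999885559082, 178.60000133514404], [254.59999656677246, 173.8000020980835], [264.99999809265137, 205.0], [250.60000038146973, 209.79999923706055]] [517.7 408.3   8. ] [array([514.9, 481.9,   8. ]), array([562.4, 476.2,   8. ]), array([520.6, 339.4,   8. ]), array([476.2, 346. ,   8. ])]
hole [ 583.2 -254.9   46. ]
```

>>> move_arm --commands '[[[2,-4.2,0.1],[0,0,-7.5],1],[[2,-4.2,0.1],[0,0,-7.5],1],[[2,-4.2,0.1],[0,0,-7.5],1],[[2,-4.2,0.1],[0,0,-7.5],1],[[2,-4.2,0.1],[0,0,-7.5],1],[[2,-4.2,0.1],[0,0,-7.5],1],[[2,-4.2,0.1],[0,0,-7.5],1],[[2,-4.2,0.1],[0,0,-7.5],1],[[2,-4.2,0.1],[0,0,-7.5],1],[[2,-4.2,0.1],[0,0,-7.5],1]]'

```text
t: 1.1
eef_pos: [462.5, 145.6, 246.7]
tcp_rot: [-3.142, -0.0, 1.394]
ft_force: [1.9, 0.1, -0.5]
opening: 0.999
grip_force: 0.0
```

>>> move_arm --commands '[[[0.3,-4.6,0],[0,0,-7.3],1],[[0.3,-4.6,0],[0,0,-7.3],1],[[0.3,-4.6,0],[0,0,-7.3],1],[[0.3,-4.6,0],[0,0,-7.3],1],[[0.3,-4.6,0],[0,0,-7.3],1],[[0.3,-4.6,0],[0,0,-7.3],1],[[0.3,-4.6,0],[0,0,-7.3],1],[[0.3,-4.6,0],[0,0,-7.3],1],[[0.3,-4.6,0],[0,0,-7.3],1],[[0.3,-4.6,0],[0,0,-7.3],1]]'

```text
t: 2.1
eef_pos: [491.8, -314.6, 246.4]
tcp_rot: [-3.141, 0.0, 0.12]
ft_force: [0.6, 1.8, 0.5]
opening: 0.998
grip_force: 0.0
```

```bash
cat >> h.py <<'E'
np.set_printoptions(precision=2,suppress=True)
YAW=.125;P=np.array([622,-163.5,0]);xs=np.array([np.cos(YAW),np.sin(YAW),0]);ys=np.array([-np.sin(YAW),np.cos(YAW),0]);zs=np.array([0,0,1.])
W=lambda a,b,z:P+a*xs+b*ys+z*zs
def tool(lean,y=-ys,fwd=xs):
    l=np.radians(lean);z=np.sin(l)*fwd-np.cos(l)*zs;return np.c_[np.cross(y,z),y,z]
def go(grasp,Rt,back=0):
    s=state();p=grasp-(3+back)*Rt[:,2];R0=R.from_euler("xyz",s["tcp_rot"])
    print("t",s["t"],"d cm",(p-s["eef_pos"])/10,"rot",np.degrees((R.from_matrix(Rt)*R0.inv()).as_rotvec()))
def knob(th,phi,a):
    h=240*np.cos(a)-36*np.sin(a);v=40+240*np.sin(a)+36*np.cos(a)
    return W(40+170*np.sin(th)+h*np.cos(phi),200-170*np.cos(th)+h*np.sin(phi),v)
E
python3 - <<'E'
from h import *
s=state();print(s["eef_pos"],s["tcp_rot"],s["joints"]);K=np.array([540.5,-316,76]);go(K,tool(25),100);go(K,tool(25));print(tool(25)[:,2])
for a in((.155,-2.334,0),(.4,-2.41,0),(.7,-2.49,0),(.7,-2.49,.25),(.7,-2.704,.25),(.7,-2.704,0)):print(a,knob(*a))
E
```

```text
[ 491.77 -314.55  246.44] [-3.14  0.    0.12] [-0.68  0.42  1.65 -0.    1.07  0.77]
t 2.1 d cm [ 0.55 -0.69 -7.71] rot [  3.04 -24.83   0.27]
t 2.1 d cm [  4.75  -0.16 -16.77] rot [  3.04 -24.83   0.27]
[ 0.42  0.05 -0.91]
(0.155, -2.334, 0) [ 540.75 -316.21   76.  ]
(0.4, -2.41, 0) [ 564.76 -288.53   76.  ]
(0.7, -2.49, 0) [ 590.43 -243.63   76.  ]
(0.7, -2.49, 0.25) [ 602.11 -232.16  134.26]
(0.7, -2.704, 0.25) [ 572.46 -194.71  134.26]
(0.7, -2.704, 0) [ 558.62 -203.44   76.  ]
```

```bash
python3 - <<'E'
from h import *
K=np.array([540.5,-316,76]);go(K,tool(35),100);print(tool(35)[:,2])
E
```

```text
t 2.1 d cm [-0.99 -0.88 -8.61] rot [  4.27 -34.76   0.26]
[ 0.57  0.07 -0.82]
```

>>> move_arm --commands '[[[-0.2,-0.18,-1.72],[0.85,-6.95,0.05],1],[[-0.2,-0.18,-1.72],[0.85,-6.95,0.05],1],[[-0.2,-0.18,-1.72],[0.85,-6.95,0.05],1],[[-0.2,-0.18,-1.72],[0.85,-6.95,0.05],1],[[-0.2,-0.18,-1.72],[0.85,-6.95,0.05],1],[[0,0,0],[0,0,0],1],[[0,0,0],[0,0,0],1]]'

```text
t: 2.8
eef_pos: [484.7, -317.7, 171.6]
tcp_rot: [-3.131, -0.531, 0.133]
ft_force: [0.6, -0.0, 1.1]
opening: 0.999
grip_force: 0.0
```

```bash
python3 - <<'E'
from h import *
K=np.array([540.5,-316,76]);go(K,tool(35));print(state()["joints"])
E
```

```text
t 2.8 d cm [ 5.41  0.15 -9.31] rot [ 0.08 -4.59 -0.76]
[-0.89  0.45  1.98  0.87  0.61 -0.16]
```

>>> move_arm --commands '[[[0.7,0.02,-1.2],[0,-0.8,-0.1],1],[[0.7,0.02,-1.2],[0,-0.8,-0.1],1],[[0.7,0.02,-1.2],[0,-0.8,-0.1],1],[[0.7,0.02,-1.2],[0,-0.8,-0.1],1],[[0.7,0.02,-1.2],[0,-0.8,-0.1],1],[[0.7,0.02,-1.2],[0,-0.6,-0.1],1],[[0.7,0.02,-1.2],[0,0,-0.1],1],[[0.5,0,-0.9],[0,0,0],1],[[0,0,0],[0,0,0],1]]'

```text
t: 3.7
eef_pos: [539.9, -315.5, 78.2]
tcp_rot: [3.139, -0.613, 0.13]
ft_force: [-1.1, -0.5, 0.6]
opening: 0.999
grip_force: 0.0
```

```bash
python3 - <<'E'
from h import *
K=np.array([540.5,-316,76]);go(K,tool(35))
t=read_camera("top");s=read_camera("side")
cv2.imwrite("pics/g1.png",np.hstack([cv2.resize(i,None,fx=4,fy=4,interpolation=2) for i in(t[200:290,400:500],s[315:405,380:480])]))
E
```

```text
t 3.7 d cm [-0.11 -0.07  0.03] rot [ 0.09  0.14 -0.22]
```

View pics/g1.png

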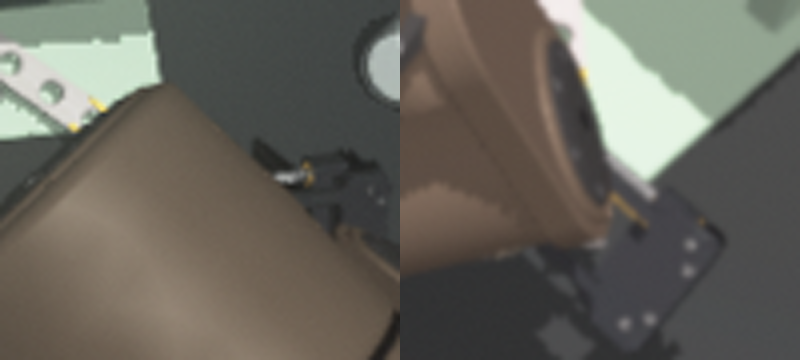

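The arm hides the knob in both views, so I'll close and judge the grasp by the opening. The 30 mm ball should read about 0.31.

>>> move_arm --commands '[[[0,0,0],[0,0,0],0],[[0,0,0],[0,0,0],0],[[0,0,0],[0,0,0],0],[[0,0,0],[0,0,0],0],[[0,0,0],[0,0,0],0],[[0,0,0],[0,0,0],0],[[0,0,0],[0,0,0],0],[[0,0,0],[0,0,0],0]]'

```text
t: 4.6
eef_pos: [538.9, -316.0, 78.5]
tcp_rot: [3.138, -0.614, 0.129]
ft_force: [0.0, 0.5, -0.7]
opening: 0.384
grip_force: 0.0
```

>>> move_arm --commands '[[[0,0,0],[0,0,0],0],[[0,0,0],[0,0,0],0],[[0,0,0],[0,0,0],0],[[0,0,0],[0,0,0],0]]'

```text
t: 5.0
eef_pos: [538.9, -316.1, 78.6]
tcp_rot: [3.138, -0.614, 0.129]
ft_force: [-0.1, -0.9, -0.3]
opening: 0.302
grip_force: 30.0
```

>>> move_arm --commands '[[[0.48,0.55,0],[0,0,-0.9],0],[[0.48,0.55,0],[0,0,-0.9],0],[[0.48,0.55,0],[0,0,-0.9],0],[[0.48,0.55,0],[0,0,-0.9],0],[[0.48,0.55,0],[0,0,-0.9],0],[[0.51,0.9,0],[0,0,-0.9],0],[[0.51,0.9,0],[0,0,-0.9],0],[[0.51,0.9,0],[0,0,-0.9],0],[[0.51,0.9,0],[0,0,-0.9],0],[[0.51,0.9,0],[0,0,-0.9],0]]'

```text
t: 6.0
eef_pos: [588.8, -242.7, 78.6]
tcp_rot: [3.138, -0.614, -0.029]
ft_force: [-0.6, -1.4, -0.1]
opening: 0.303
grip_force: 30.0
```

```bash
python3 - <<'E'
from h import *
s=state();print(s["eef_pos"],s["ft_force"],s["moment"],s["grip_force"],s["opening"]);go(knob(.7,-2.49,0),tool(35))
go(knob(.7,-2.49,.24),tool(35));go(knob(.7,-2.704,.24),tool(35))
t=read_camera("top");s=read_camera("side")
cv2.imwrite("pics/g2.png",np.hstack([cv2.resize(i,None,fx=3,fy=3,interpolation=2) for i in(t[180:300,340:470],s[240:360,340:470])]))
E
```

```text
[ 588.82 -242.66   78.58] [-0.57 -1.37 -0.08] [-0.13  0.57 -0.08] 29.999477863311768 0.303418497821165
t 6.0 d cm [-0.01 -0.12 -0.01] rot [0.14 0.16 8.93]
t 6.0 d cm [1.09 0.96 5.59] rot [0.14 0.16 8.93]
t 6.0 d cm [-1.89  4.72  5.59] rot [0.14 0.16 8.93]
```

View pics/g2.png

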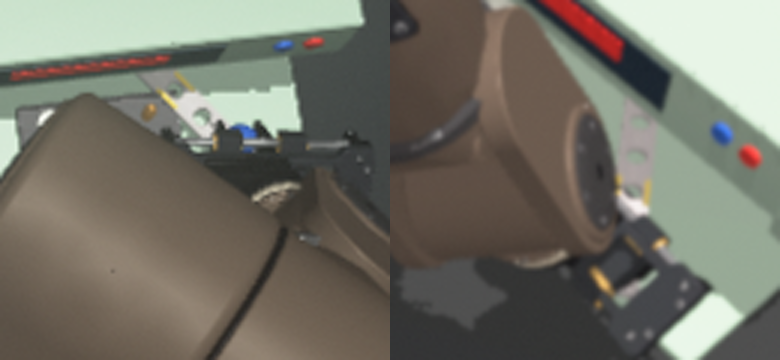

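The ball is held, and the stay lies to the right of the peg with the marked hole in view. Next I'll lift it and swing over the peg.

>>> move_arm --commands '[[[0.22,0.2,1.12],[0,0,0],0],[[0.22,0.2,1.12],[0,0,0],0],[[0.22,0.2,1.12],[0,0,0],0],[[0.22,0.2,1.12],[0,0,0],0],[[0.22,0.2,1.12],[0,0,0],0]]'

```text
t: 6.6
eef_pos: [599.2, -233.5, 134.6]
tcp_rot: [3.138, -0.613, -0.027]
ft_force: [1.3, 0.5, -3.1]
opening: 0.3
grip_force: 30.0
```

>>> move_arm --commands '[[[-0.43,0.54,0],[0,0,0],0],[[-0.43,0.54,0],[0,0,0],0],[[-0.43,0.54,0],[0,0,0],0],[[-0.43,0.54,0],[0,0,0],0],[[-0.43,0.54,0],[0,0,0],0],[[-0.43,0.54,0],[0,0,0],0],[[-0.4,0.52,0],[0,0,0],0],[[0,0,0],[0,0,0],0]]'

```text
t: 7.4
eef_pos: [568.5, -195.0, 133.7]
tcp_rot: [3.139, -0.612, -0.028]
ft_force: [0.3, 1.2, -2.3]
opening: 0.302
grip_force: 30.0
```

```bash
python3 - <<'E'
from h import *
s=state();print(s["eef_pos"],s["ft_force"],s["moment"],s["grip_force"],s["opening"]);Rn=R.from_euler("xyz",s["tcp_rot"]).as_matrix()
for a in(.24,.17,.1,0): go(knob(.7,-2.704,a),Rn)
t=read_camera("top");s=read_camera("side")
cv2.imwrite("pics/g3.png",np.hstack([cv2.resize(i,None,fx=5,fy=5,interpolation=2) for i in(t[190:270,350:430],s[250:330,370:450])]))
E
```

```text
[ 568.5  -194.97  133.71] [ 0.35  1.2  -2.29] [-0.21  0.76  0.09] 29.999844431877136 0.3016461712043207
t 7.4 d cm [ 0.15 -0.02  0.08] rot [0. 0. 0.]
t 7.4 d cm [-0.35 -0.33 -1.52] rot [0. 0. 0.]
t 7.4 d cm [-0.75 -0.59 -3.15] rot [0. 0. 0.]
t 7.4 d cm [-1.16 -0.84 -5.53] rot [0. 0. 0.]
```

View pics/g3.png

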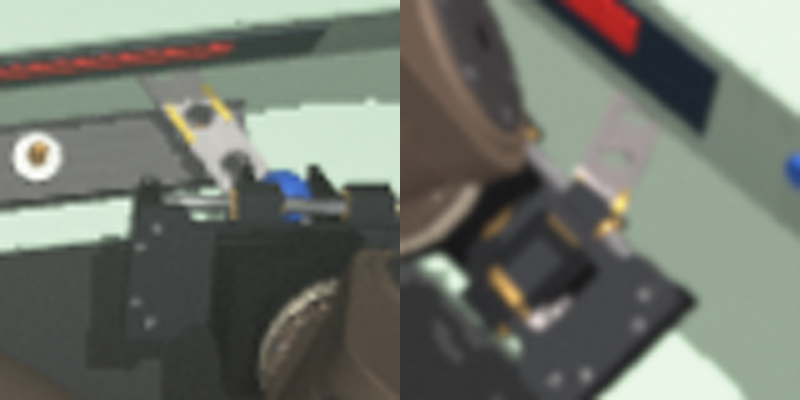

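```bash
python3 - <<'E'
from h import *
for q in((389.5,212.1),(389.8,212.4)): print(plane("top",q,85))
print("expected",W(5.5,2.6,85), proj("top",W(5.5,2.6,85)), proj("top",W(0,0,68.5)))
E
```

```text
[ 625.83 -158.09   85.  ]
[ 624.98 -158.87   85.  ]
expected [ 627.13 -160.23   85.  ] [390.27 211.62] [390.64 214.95]
```

The hole is within about 2 mm of where it should be over the peg, so I'll lower it.

>>> move_arm --commands '[[[-0.09,-0.11,-0.51],[0,0,0],0],[[-0.09,-0.11,-0.51],[0,0,0],0],[[-0.09,-0.11,-0.51],[0,0,0],0],[[-0.13,-0.09,-0.54],[0,0,0],0],[[-0.13,-0.09,-0.54],[0,0,0],0],[[-0.13,-0.09,-0.54],[0,0,0],0],[[0,0,0],[0,0,0],0]]'

```text
t: 8.2
eef_pos: [562.0, -202.2, 102.1]
tcp_rot: [3.138, -0.611, -0.029]
ft_force: [-6.1, -1.9, -1.5]
opening: 0.3
grip_force: 30.0
```

>>> move_arm --commands '[[[-0.1,-0.06,-0.6],[0,0,0],0],[[-0.1,-0.06,-0.6],[0,0,0],0],[[-0.1,-0.06,-0.6],[0,0,0],0],[[-0.1,-0.06,-0.55],[0,0,0],0],[[0,0,0],[0,0,0],0],[[0,0,0],[0,0,0],0]]'

```text
t: 8.8
eef_pos: [558.9, -204.4, 79.4]
tcp_rot: [3.138, -0.613, -0.028]
ft_force: [-2.9, -1.4, -0.6]
opening: 0.301
grip_force: 30.0
```

```bash
python3 - <<'E'
from h import *
s=state();print(s["eef_pos"],s["ft_force"],s["moment"],s["grip_force"],s["opening"]);Rn=R.from_euler("xyz",s["tcp_rot"]).as_matrix()
go(knob(.7,-2.704,0),Rn);print(Rn[:,2])
E
```

```text
[ 558.9  -204.38   79.41] [-2.94 -1.38 -0.55] [ 0.09  0.81 -0.  ] 30.000154674053192 0.3010748437779609
t 8.8 d cm [-0.2  0.1 -0.1] rot [-0.  0. -0.]
[ 0.58 -0.02 -0.82]
```

>>> move_arm --commands '[[[0,0,-0.05],[0,0,0],1],[[0,0,0],[0,0,0],1],[[0,0,0],[0,0,0],1],[[0,0,0],[0,0,0],1],[[0,0,0],[0,0,0],1],[[0,0,0],[0,0,0],1],[[0,0,0],[0,0,0],1]]'

```text
t: 9.5
eef_pos: [559.1, -204.3, 79.1]
tcp_rot: [3.138, -0.614, -0.028]
ft_force: [-0.3, 0.3, 0.7]
opening: 0.833
grip_force: 0.0
```

>>> move_arm --commands '[[[-0.9,0,1.2],[0,0,0],1],[[-0.9,0,1.2],[0,0,0],1],[[-1.5,0,2.2],[0,0,0],1],[[-2,0,3],[0,0,0],1],[[-2,0.5,3],[0,0,0],1],[[-2,1,3],[0,3,0],1],[[0,4,2],[0,6,0],1],[[0,4.5,0.5],[0,6,0],1],[[0,4.5,0],[0,6,0],1],[[0,4.5,0],[0,6,0],1]]'

```text
t: 10.5
eef_pos: [478.5, -98.7, 211.1]
tcp_rot: [-3.105, -0.381, -0.021]
ft_force: [0.7, -0.3, 0.2]
opening: 1.001
grip_force: 0.0
```

```bash
python3 - <<'E'
from h import *
s=state();print(s["eef_pos"],s["tcp_rot"],s["joints"])
# keeper: axes from top contour
t=read_camera("top");cv2.imwrite("pics/t4.png",t)
m=cv2.inRange(cv2.cvtColor(t,cv2.COLOR_BGR2HSV),(5,120,60),(20,255,255))
e=[];L=cv2.findContours(m[240:280,155:215],0,2)[0];print(len(L))
a=cv2.imread("pics/top0.png");s0=cv2.imread("pics/side0.png")
# hole centres in the bright plate from the two views: dark blobs within the orange hull
for n,im,b,pts in(("top",a,(155,240,60,40),0),("side",s0,(235,170,40,45),0)):
    x,y,w,h=b;sub=im[y:y+h,x:x+w];M=cv2.inRange(cv2.cvtColor(sub,cv2.COLOR_BGR2HSV),(5,120,60),(20,255,255))
    c=max(cv2.findContours(M,0,2)[0],key=cv2.contourArea);H=np.zeros_like(M);cv2.drawContours(H,[cv2.convexHull(c)],-1,255,-1)
    d=cv2.erode(H,np.ones((3,3)))&~M
    k,_,st,ce=cv2.connectedComponentsWithStats(d)
    for i in range(1,k):print(n,ce[i]+[x,y],st[i][4],plane(n,ce[i]+[x,y],6))
E
```

```text
[478.52 -98.69 211.06] [-3.11 -0.38 -0.02] [-0.43  0.24  2.13  0.41  0.47  0.81]
1
top [168.87 254.53] 15 [529.76 458.23   6.  ]
top [199.12 263.41] 17 [503.41 371.73   6.  ]
```

View pics/t4.png

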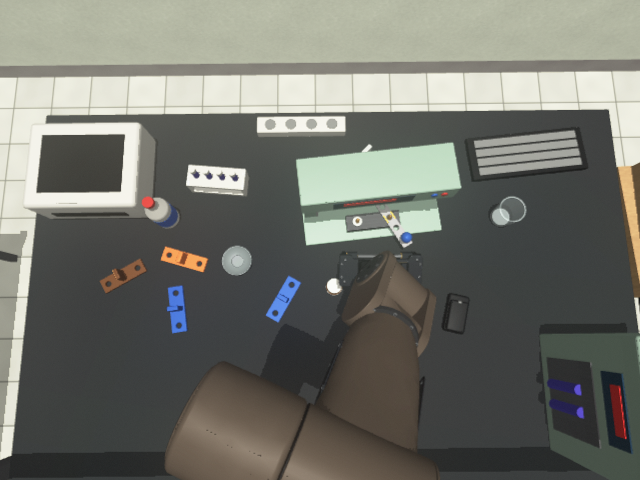

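The view shows the stay's marked hole seated on the peg at about (390,217), the knob at (406,238), and the keeper untouched at (184,260). The measured keeper hole spacing is 90.4 mm, which matches. Now to the keeper.

```bash
cat >> h.py <<'E'
KC=np.array([517,414.5,0]);ky=np.array([.2914,.9566,0]);kx=np.array([.9566,-.2914,0])
E
python3 - <<'E'
from h import *
t=cv2.imread("pics/t4.png")
go(KC+38*zs,tool(35,-ky,kx),110);print(tool(35,-ky,kx)[:,2])
E
```

```text
t 10.55 d cm [-2.36 52.96 -8.07] rot [ -4.1  -12.99 -16.41]
[ 0.55 -0.17 -0.82]
```

>>> move_arm --commands '[[[-0.2,4.5,0],[-0.4,-1.3,-1.6],1],[[-0.2,4.5,0],[-0.4,-1.3,-1.6],1],[[-0.2,4.5,0],[-0.4,-1.3,-1.6],1],[[-0.2,4.5,0],[-0.4,-1.3,-1.6],1],[[-0.2,4.5,0],[-0.4,-1.3,-1.6],1],[[-0.2,4.5,0],[-0.4,-1.3,-1.6],1],[[-0.2,4.5,0],[-0.4,-1.3,-1.6],1],[[-0.2,4.5,0],[-0.4,-1.3,-1.6],1],[[-0.2,4.5,0],[-0.4,-1.3,-1.6],1],[[-0.2,4.5,0],[-0.4,-1.3,-1.6],1]]'

```text
t: 11.55
eef_pos: [474.5, 217.0, 228.2]
tcp_rot: [3.137, -0.484, -0.18]
ft_force: [0.6, -0.6, -0.5]
opening: 0.998
grip_force: 0.0
```

```bash
python3 - <<'E'
from h import *
go(KC+38*zs,tool(35,-ky,kx),110);go(KC+38*zs,tool(35,-ky,kx),0);print(state()["joints"])
E
```

```text
t 11.55 d cm [-1.95 21.64 -9.76] rot [-1.49 -7.14 -6.5 ]
t 11.55 d cm [  4.08  19.8  -18.77] rot [-1.49 -7.14 -6.5 ]
[ 0.43  0.27  2.05 -0.61  0.49  2.68]
```

>>> move_arm --commands '[[[-0.2,2.1,0],[-3.9,0.7,7.5],1],[[-0.2,2.1,0],[-3.9,0.7,7.5],1],[[-0.2,2.1,0],[-3.9,0.7,7.5],1],[[-0.2,2.1,0],[-3.9,0.7,7.5],1],[[-0.2,2.1,0],[-3.9,0.7,7.5],1],[[-0.2,2.1,0],[-3.9,0.7,7.5],1],[[-0.2,2.1,0],[-3.9,0.7,7.5],1],[[-0.2,2.1,0],[-3.9,0.7,7.5],1],[[-0.2,2.1,0],[-3.9,0.7,7.5],1],[[-0.2,2.1,0],[-3.9,0.7,7.5],1]]'

```text
t: 12.55
eef_pos: [455.4, 426.2, 228.7]
tcp_rot: [2.654, -0.044, 1.308]
ft_force: [0.2, 0.1, -0.4]
opening: 1.001
grip_force: 0.0
```

>>> move_arm --commands '[[[0,0,0],[-3.9,0.7,7.5],1],[[0,0,0],[-3.9,0.7,7.5],1],[[0,0,0],[-3.9,0.7,7.5],1],[[0,0,0],[-3.9,0.7,7.5],1],[[0,0,0],[-3.9,0.7,7.5],1],[[0,0,0],[-3.9,0.7,7.5],1],[[0,0,0],[-3.9,0.7,7.5],1],[[0,0,0],[-3.9,0.7,7.5],1],[[0,0,0],[-3.9,0.7,7.5],1]]'

```text
t: 13.45
eef_pos: [455.6, 425.3, 228.7]
tcp_rot: [2.966, 0.457, 2.589]
ft_force: [0.3, 0.0, 0.0]
opening: 0.997
grip_force: 0.0
```

```bash
python3 - <<'E'
from h import *
go(KC+38*zs,tool(35,ky,kx),110);go(KC+38*zs,tool(35,ky,kx),0);print(state()["joints"])
E
```

```text
t 13.45 d cm [-0.06  0.8  -9.81] rot [-11.51  -4.43   9.51]
t 13.45 d cm [  5.97  -1.03 -18.82] rot [-11.51  -4.43   9.51]
[ 0.8   0.44  1.76 -0.61  0.74  0.16]
```

>>> move_arm --commands '[[[0,0.2,-2],[-2.3,-0.9,1.9],1],[[0,0.2,-2],[-2.3,-0.9,1.9],1],[[0,0.2,-2],[-2.3,-0.9,1.9],1],[[0,0.1,-2],[-2.3,-0.9,1.9],1],[[0,0.1,-1.8],[-2.3,-0.9,1.9],1],[[0,0,0],[0,0,0],1]]'

```text
t: 14.05
eef_pos: [454.8, 433.0, 128.2]
tcp_rot: [-3.141, 0.611, 2.842]
ft_force: [-0.6, -0.2, 0.6]
opening: 1.0
grip_force: 0.0
```

```bash
python3 - <<'E'
from h import *
go(KC+38*zs,tool(35,ky,kx),0);print(state()["joints"])
E
```

```text
t 14.05 d cm [ 6.06 -1.8  -8.78] rot [ 0.   -0.02  0.22]
[ 0.87  0.61  1.83 -0.98  0.69  0.38]
```

>>> move_arm --commands '[[[0.7,-0.2,-1],[0,0,0],1],[[0.7,-0.2,-1],[0,0,0],1],[[0.7,-0.2,-1],[0,0,0],1],[[0.7,-0.2,-1],[0,0,0],1],[[0.7,-0.2,-1],[0,0,0],1],[[0.7,-0.2,-1],[0,0,0],1],[[0.7,-0.2,-1],[0,0,0],1],[[0.6,-0.2,-0.9],[0,0,0],1],[[0.5,-0.2,-0.8],[0,0,0.2],1],[[0,0,0],[0,0,0],1]]'

```text
t: 15.05
eef_pos: [518.3, 420.1, 48.2]
tcp_rot: [-3.138, 0.601, 2.841]
ft_force: [0.0, 0.9, 0.8]
opening: 1.0
grip_force: 0.0
```

```bash
python3 - <<'E'
from h import *
go(KC+38*zs,tool(35,ky,kx),0)
s=read_camera("side");t=read_camera("top")
cv2.imwrite("pics/k1.png",np.hstack([cv2.resize(i,None,fx=5,fy=5,interpolation=2) for i in(t[225:305,145:225],s[150:230,210:290])]))
E
```

```text
t 15.05 d cm [-0.3  -0.51 -0.77] rot [-0.01 -0.6   0.37]
```

View pics/k1.png

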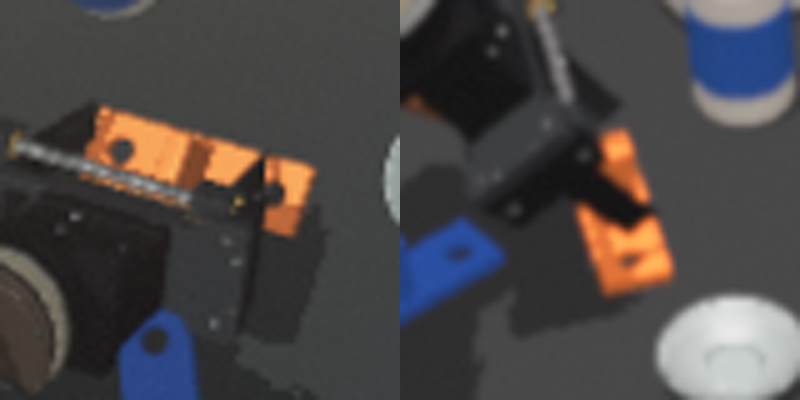

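The fingers straddle the orange fin, with the plate clear of the dish. I'll finish the approach and close.

>>> move_arm --commands '[[[-0.15,-0.25,-0.4],[0,-0.3,0.2],1],[[-0.15,-0.25,-0.4],[0,-0.3,0.2],1],[[0,0,0],[0,0,0],0],[[0,0,0],[0,0,0],0],[[0,0,0],[0,0,0],0],[[0,0,0],[0,0,0],0],[[0,0,0],[0,0,0],0],[[0,0,0],[0,0,0],0],[[0,0,0],[0,0,0],0],[[0,0,0],[0,0,0],0]]'

```text
t: 16.15
eef_pos: [516.8, 420.5, 46.3]
tcp_rot: [-3.134, 0.599, 2.846]
ft_force: [-1.1, -0.8, -0.5]
opening: 0.387
grip_force: 0.0
```

>>> move_arm --commands '[[[0,0,0],[0,0,0],0],[[0,0,0],[0,0,0],0],[[0,0,0],[0,0,0],0],[[0,0,0],[0,0,0],0],[[0,0,0],[0,0,0],0],[[0,0,0],[0,0,0],0]]'

```text
t: 16.75
eef_pos: [516.9, 420.4, 46.5]
tcp_rot: [-3.134, 0.6, 2.846]
ft_force: [-0.2, -2.0, 3.0]
opening: 0.126
grip_force: 30.0
```

The grip is good: the 12 mm fin reads 0.126. Next is the lift and transfer planning.

```bash
cat >> h.py <<'E'
E
python3 - <<'E'
from h import *
s=state();print(s["joints"],s["ft_force"],s["moment"]);Rg=R.from_euler("xyz",s["tcp_rot"]).as_matrix();print(Rg)
g=s["eef_pos"]+3*Rg[:,2];d=KC-g;print("grasp-centre kx,ky",d@kx,d@ky)
np.save("Rg.npy",Rg);np.save("eg.npy",s["eef_pos"])
ya=np.degrees(np.arctan2(Rg[1,1],Rg[0,1]));print("tool y angle",ya,"turn",90+np.degrees(YAW)-ya)
E
```

```text
[ 0.77  0.77  1.79 -1.13  0.58  0.48] [-0.23 -2.04  3.01] [-0.21  0.09 -0.29]
[[-0.79  0.3   0.54]
 [ 0.24  0.96 -0.17]
 [-0.56 -0.01 -0.83]]
grasp-centre kx,ky 0.1355186097703411 -5.568312783572043
tool y angle 72.8043248932443 turn 24.357647545891
```

>>> move_arm --commands '[[[-0.2,-0.2,1],[0,0,0],0],[[-0.3,-0.5,2],[0,0,0],0],[[-0.3,-1,3],[0,0,0],0],[[-0.3,-2,3],[0,0,1],0],[[-0.3,-3,2.5],[0,0,2],0],[[0,-3.5,2],[0,0,2.5],0],[[0,-4,1],[0,0,2.5],0],[[0,-4,0],[0,0,2.5],0],[[0,-4,0],[0,0,2.5],0],[[0,-4,0],[0,0,2.5],0]]'

```text
t: 17.75
eef_pos: [503.4, 157.7, 195.7]
tcp_rot: [-3.135, 0.594, 3.118]
ft_force: [1.4, -0.1, -2.1]
opening: 0.126
grip_force: 30.0
```

```bash
python3 - <<'E'
from h import *
s=state();print(s["eef_pos"],s["tcp_rot"],s["joints"],s["opening"],s["grip_force"])
E
```

```text
[503.43 157.74 195.74] [-3.14  0.59  3.12] [ 0.25  0.31  2.18 -1.13  0.18 -0.21] 0.12640470638904372 29.99404013156891
```

```bash
cat >> h.py <<'E'
def place(a,b,z):
    Rp=R.from_euler("z",24.36,degrees=True).as_matrix()@np.load("Rg.npy"); go(W(a,b,z+44),Rp)
E
python3 - <<'E'
from h import *
place(-90,45,110);place(0,45,98)
E
```

```text
t 17.75 d cm [  2.2  -28.8   -3.93] rot [-0.06 -0.3   8.74]
t 17.75 d cm [ 11.13 -27.68  -5.13] rot [-0.06 -0.3   8.74]
```

>>> move_arm --commands '[[[0.2,-3.2,0],[0,0,1],0],[[0.2,-3.2,0],[0,0,1],0],[[0.2,-3.2,0],[0,0,1],0],[[0.2,-3.2,0],[0,0,1],0],[[0.2,-3.2,0],[0,0,1],0],[[0.2,-3.2,-0.5],[0,0,1],0],[[0.2,-3.2,-0.5],[0,0,1],0],[[0.2,-3.2,-1],[0,0,0.9],0],[[0.3,-3.2,-1],[0,0,0.8],0],[[0,0,0],[0,0,0],0]]'

```text
t: 18.75
eef_pos: [505.4, 54.6, 185.1]
tcp_rot: [-3.138, 0.55, -3.11]
ft_force: [-0.1, 0.1, -1.5]
opening: 0.123
grip_force: 30.0
```

```bash
python3 - <<'E'
from h import *
place(-90,45,110);place(0,45,98);place(-50,45,98);print(state()["joints"])
s=read_camera("side");t=read_camera("top")
cv2.imwrite("pics/p1.png",np.hstack([cv2.resize(i,None,fx=3,fy=3,interpolation=2) for i in(t[180:310,310:440],s[210:340,310:440])]))
E
```

```text
t 18.75 d cm [  2.   -18.49  -2.86] rot [ 0.02 -2.87  5.44]
t 18.75 d cm [ 10.93 -17.37  -4.06] rot [ 0.02 -2.87  5.44]
t 18.75 d cm [  5.97 -17.99  -4.06] rot [ 0.02 -2.87  5.44]
[-0.04  0.29  2.23  0.46  0.08 -2.09]
```

View pics/p1.png

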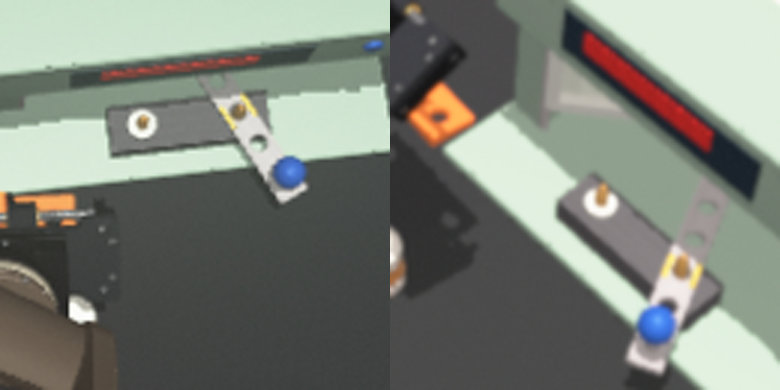

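The stay is seated with the peg through the marked hole. The keeper is held in the gripper at the left, level. Continuing to the pre-place pose.

>>> move_arm --commands '[[[0.2,-2.3,-0.3],[0,-0.3,0.6],0],[[0.2,-2.3,-0.3],[0,-0.3,0.6],0],[[0.2,-2.3,-0.3],[0,-0.4,0.7],0],[[0.3,-2.3,-0.4],[0,-0.4,0.7],0],[[0.3,-2.3,-0.4],[0,-0.4,0.7],0],[[0.3,-2.3,-0.4],[0,-0.4,0.7],0],[[0.3,-2.3,-0.4],[0,-0.4,0.7],0],[[0.3,-2.3,-0.4],[0,-0.3,0.7],0],[[0,0,0],[0,0,0],0]]'

```text
t: 19.75
eef_pos: [542.9, -89.7, 199.0]
tcp_rot: [-3.109, 0.519, -3.04]
ft_force: [-0.4, 0.8, -1.3]
opening: 0.125
grip_force: 30.0
```

```bash
python3 - <<'E'
from h import *
place(-50,45,98);place(0,45,98);print(state()["joints"])
E
```

```text
t 19.75 d cm [ 2.22 -3.56 -5.45] rot [ 1.76 -4.45  2.37]
t 19.75 d cm [ 7.18 -2.93 -5.45] rot [ 1.76 -4.45  2.37]
[-0.38  0.32  2.1   0.71  0.31 -2.68]
```

Joint 6 is at its limit. I'll fit a quick kinematic model from the logged samples to choose the wrist branch.

```bash
cat > kin.py <<'E'
from h import *
from scipy.optimize import least_squares
S=[((262.0,567.2,236.1),(-3.1406,0,2.7088),(1.0324,.4915,1.5594,0,1.0917,-.1056)),
((491.77,-314.55,246.44),(-3.141,0,.12),(-.68,.42,1.65,0,1.07,.77)),((484.7,-317.7,171.6),(-3.131,-.531,.133),(-.89,.45,1.98,.87,.61,-.16)),
((478.52,-98.69,211.06),(-3.105,-.381,-.021),(-.43,.24,2.13,.41,.47,.81)),((474.5,217,228.2),(3.137,-.484,-.18),(.43,.27,2.05,-.61,.49,2.68)),
((455.6,425.3,228.7),(2.966,.457,2.589),(.8,.44,1.76,-.61,.74,.16)),((454.8,433,128.2),(-3.141,.611,2.842),(.87,.61,1.83,-.98,.69,.38)),
((516.9,420.4,46.5),(-3.134,.6,2.846),(.77,.77,1.79,-1.13,.58,.48)),((503.43,157.74,195.74),(-3.135,.594,3.118),(.25,.31,2.18,-1.13,.18,-.21)),
((542.9,-89.7,199),(-3.109,.519,-3.04),(-.38,.32,2.1,.71,.31,-2.68))]
def fk(q,p):
    A=R.from_euler("z",q[0])*R.from_euler("y",q[1]);B=A*R.from_euler("y",q[2])
    D=B*R.from_euler("z",p[6]*q[3]);T=D*R.from_euler("y",q[4])
    E=T*R.from_euler("z",p[7]*q[5]+p[8])
    pos=R.from_euler("z",q[0]).apply([p[0],p[1],p[2]])+A.apply([0,0,p[3]])+B.apply([p[9],0,p[4]])+D.apply([0,p[10],0])+T.apply([0,0,p[5]])
    return pos,E
def res(p,s4,s6):
    p=np.r_[p[:6],s4,s6,p[6:]];o=[]
    for e,r,q in S:
        x,E=fk(q,p);o+=list((x-e)/5)+list((R.from_euler("xyz",r)*E.inv()).as_rotvec()*50)
    return o
if 1:
    best=min((least_squares(res,[0,60,300,450,400,250,off,0,0],args=(a,b)) for a in(1,-1) for b in(1,-1) for off in(0,1.57,3.14,-1.57)),key=lambda r:r.cost)
    # recover signs
    for a in(1,-1):
        for b in(1,-1):
            if abs(sum(np.square(res(best.x,a,b)))/2-best.cost)<1e-6: PM=np.r_[best.x[:6],a,b,best.x[6:]]
LO=np.array([-3.1,-.84,.05,-1.13,.06,-2.69]);HI=np.array([3.1,2.19,2.79,4.28,2.93,2.69])
def ik(p,Rt):
    out=[]
    for q4 in(-.8,.8,2.4,3.8):
      for q6 in(-2,0,2):
        f=lambda q:np.r_[(fk(q,PM)[0]-p)/5,(R.from_matrix(Rt)*fk(q,PM)[1].inv()).as_rotvec()*50]
        r=least_squares(f,[np.arctan2(p[1],p[0]),.4,1.9,q4,.7,q6],bounds=(LO,HI))
        if r.cost<.02 and not any(np.allclose(r.x,o,atol=.02) for o in out):out.append(r.x)
    return out
E
python3 - <<'E'
from kin import *
print(best.cost,PM)
for nm,y in(("A",ys),("B",-ys)):
  for L in(30,35):
    for dz in(44,96):
      T=tool(L,y,xs);print(nm,L,dz,ik(W(0,45,dz+44)-3*T[:,2],T))
for nm,y in(("A",ky),("B",-ky)):
  T=tool(35,y,kx);print("pick",nm,ik(KC+44*zs-3*T[:,2],T))
E
```

```text
1.5334247493043407 [  2.39  66.05 199.03 587.37 409.78 250.98   1.     1.     1.57  47.46
   0.35]
A 30 44 []
A 30 96 []
A 35 44 [array([-0.42,  0.61,  2.05,  1.75,  0.31,  2.49])]
A 35 96 []
B 30 44 [array([-0.4 ,  0.6 ,  2.  ,  1.29,  0.26, -0.17])]
B 30 96 [array([-0.4 ,  0.51,  1.97,  0.91,  0.32,  0.22])]
B 35 44 [array([-0.42,  0.61,  2.05,  1.75,  0.31, -0.65])]
B 35 96 [array([-0.42,  0.51,  2.02,  1.35,  0.31, -0.22])]
pick A []
pick B []
```

```bash
python3 - <<'E'
from kin import *
def marg(q): return np.min(np.minimum(q-LO,HI-q))
t=cv2.imread("pics/top0.png")
for nm,p,z in(("jar",(334,287),45),("blue",(284,299),8),("dish",(237,261),10),("mouse",(456,313),20),("blue2",(177,309),8)):print(nm,plane("top",p,z))
for x,y in((500,-110),(500,130),(520,60),(510,180)):
  for psi in(-50,-30,-10,10,30,50):
    w=np.radians(psi);f=np.array([np.cos(w),np.sin(w),0]);l=np.array([-f[1],f[0],0]);r=[]
    for yy in(l,-l):
      T=tool(35,yy,f);m=[]
      for z in(44,130):
        s=ik(np.array([x,y,z])-3*T[:,2],T);m.append(max([marg(q) for q in s],default=-1))
      r+=m
    if r[0]>0 and r[2]>0:print(x,y,psi,np.array(r))
E
```

```text
jar [429.01  -6.09  45.  ]
blue [400.68 132.05   8.  ]
dish [508.45 264.36  10.  ]
mouse [ 356.4  -339.08   20.  ]
blue2 [376.54 427.79   8.  ]
500 -110 -50 [ 0.16 -1.    0.16 -1.  ]
500 -110 -30 [0.42 0.17 0.42 0.17]
500 -110 -10 [0.42 0.18 0.42 0.18]
500 -110 10 [0.45 0.33 0.45 0.33]
500 -110 30 [0.49 0.25 0.49 0.52]
500 -110 50 [0.58 0.28 0.61 0.7 ]
500 130 -10 [0.4  0.08 0.4  0.08]
500 130 10 [0.42 0.15 0.42 0.15]
500 130 30 [0.43 0.27 0.43 0.27]
500 130 50 [0.46 0.25 0.46 0.45]
520 60 -30 [ 0.16 -1.    0.16 -1.  ]
520 60 -10 [0.39 0.15 0.39 0.15]
520 60 10 [0.41 0.17 0.41 0.17]
520 60 30 [0.43 0.28 0.43 0.33]
520 60 50 [0.49 0.22 0.49 0.53]
510 180 -10 [ 0.35 -1.    0.35 -1.  ]
510 180 10 [0.36 0.11 0.36 0.11]
510 180 30 [0.38 0.2  0.38 0.2 ]
510 180 50 [0.43 0.18 0.43 0.4 ]
```

```bash
python3 - <<'E'
from kin import *
for x,y,psi in((500,-110,-30),(500,-110,-10),(520,60,0),(520,60,20)):
    w=np.radians(psi);f=np.array([np.cos(w),np.sin(w),0]);l=np.array([-f[1],f[0],0])
    for n,yy in(("A",l),("B",-l)):
      T=tool(35,yy,f)
      for z in(44,130):print(x,y,psi,n,z,*ik(np.array([x,y,z])-3*T[:,2],T))
E
```

```text
500 -110 -30 A 44 [-0.27  0.66  2.35  3.45  0.48  1.5 ]
500 -110 -30 A 130 [-0.28  0.43  2.29  3.81  0.23  1.12]
500 -110 -30 B 44 [-0.27  0.66  2.35  3.45  0.48 -1.64]
500 -110 -30 B 130 [-0.28  0.43  2.29  3.81  0.23 -2.02]
500 -110 -10 A 44 [-0.41  0.66  2.37  2.85  0.5   1.63]
500 -110 -10 A 130 [-0.41  0.43  2.32  2.53  0.24  1.97]
500 -110 -10 B 44 [-0.41  0.66  2.37  2.85  0.5  -1.51]
500 -110 -10 B 130 [-0.41  0.43  2.32  2.53  0.24 -1.17]
520 60 0 A 44 [-0.02  0.66  2.34  3.12  0.47  1.58]
520 60 0 A 130 [-0.02  0.44  2.29  3.1   0.19  1.61]
520 60 0 B 44 [-0.02  0.66  2.34  3.12  0.47 -1.56]
520 60 0 B 130 [-0.02  0.44  2.29  3.1   0.19 -1.54]
520 60 20 A 44 [-0.15  0.66  2.33  2.51  0.48  1.73]
520 60 20 A 130 [-0.15  0.44  2.28  1.99  0.3   2.29]
520 60 20 B 44 [-0.15  0.66  2.33  2.51  0.48 -1.41]
520 60 20 B 130 [-0.15  0.44  2.28  1.99  0.3  -0.85]
```

The model shows the turned-round grip (B) places freely, while the present grip (A) exceeds joint 6 above the pins. So I'll unwind joint 6 in the air, set the keeper down in front of the stand, and regrasp it half a turn round. First the unwinding, about +266° around the tool axis.

>>> move_arm --commands '[[[-0.5,0.2,0.3],[4.2,0.4,-7.4],0],[[-0.5,0.2,0.3],[4.2,0.4,-7.4],0],[[-0.5,0.2,0.3],[4.2,0.4,-7.4],0],[[-0.5,0.2,0.3],[4.2,0.4,-7.4],0],[[-0.5,0.2,0.3],[4.2,0.4,-7.4],0],[[-0.5,0.2,0.3],[4.2,0.4,-7.4],0],[[0,0,0],[4.2,0.4,-7.4],0],[[0,0,0],[4.2,0.4,-7.4],0],[[0,0,0],[4.2,0.4,-7.4],0],[[0,0,0],[4.2,0.4,-7.4],0]]'

```text
t: 20.75
eef_pos: [511.5, -75.1, 216.3]
tcp_rot: [2.654, 0.043, 1.739]
ft_force: [0.5, 0.3, -1.2]
opening: 0.122
grip_force: 30.0
```

```bash
python3 - <<'E'
from h import *
s=state();print(s["eef_pos"],s["joints"],R.from_euler("xyz",s["tcp_rot"]).as_matrix()[:,2])
E
```

```text
[511.49 -75.13 216.27] [-0.38  0.25  2.13  0.61  0.38 -1.09] [ 0.47  0.04 -0.88]
```

>>> move_arm --commands '[[[0,0,0],[4,0.3,-7.5],0],[[0,0,0],[4,0.3,-7.5],0],[[0,0,0],[4,0.3,-7.5],0],[[0,0,0],[4,0.3,-7.5],0],[[0,0,0],[4,0.3,-7.5],0],[[0,0,0],[4,0.3,-7.5],0],[[0,0,0],[4,0.3,-7.5],0],[[0,0,0],[4,0.3,-7.5],0],[[0,0,0],[4,0.3,-7.5],0],[[0,0,0],[4,0.3,-7.5],0]]'

```text
t: 21.75
eef_pos: [511.5, -75.1, 216.2]
tcp_rot: [3.041, -0.487, 0.289]
ft_force: [-0.5, 0.1, -1.9]
opening: 0.126
grip_force: 30.0
```

>>> move_arm --commands '[[[0,0,0],[4,0.3,-7.5],0],[[0,0,0],[4,0.3,-7.5],0],[[0,0,0],[4,0.3,-7.5],0],[[0,0,0],[4,0.3,-7.5],0],[[0,0,0],[4,0.3,-7.5],0],[[0,0,0],[4,0.3,-7.5],0],[[0,0,0],[4,0.3,-7.5],0],[[0,0,0],[4,0.3,-7.5],0],[[0,0,0],[4,0.3,-7.5],0],[[0,0,0],[4,0.3,-7.5],0]]'

```text
t: 22.75
eef_pos: [511.5, -75.1, 216.2]
tcp_rot: [-2.668, -0.134, -1.255]
ft_force: [-0.3, 0.1, -0.9]
opening: 0.125
grip_force: 30.0
```

```bash
cat >> h.py <<'E'
# temporary set-down: keeper A-held, yaw turn so that tool fwd = psi
def setdown(x,y,z,psi):
    Rg=np.load("Rg.npy");ya=np.degrees(np.arctan2(Rg[1,1],Rg[0,1]));Rp=R.from_euler("z",90+psi-ya,degrees=True).as_matrix()@Rg
    go(np.array([x,y,z+44.]),Rp)
E
python3 - <<'E'
from kin import *
s=state();print(s["eef_pos"],s["joints"],R.from_euler("xyz",s["tcp_rot"]).as_matrix()[:,2])
for psi in(-10,0,10):
  f=np.array([np.cos(np.radians(psi)),np.sin(np.radians(psi)),0]);T=tool(35,np.array([-f[1],f[0],0]),f)
  for z in(50,80,120):print(psi,z,*ik(np.array([505,-115,z+44])-3*T[:,2],T))
setdown(505,-115,80,0);setdown(505,-115,80,10)
E
```

```text
[511.48 -75.12 216.24] [-0.37  0.25  2.13  0.59  0.36  1.91] [ 0.47  0.03 -0.88]
-10 50 [-0.42  0.52  2.33  2.7   0.34  1.78]
-10 80 [-0.42  0.44  2.31  2.54  0.25  1.95]
-10 120 [-0.42  0.35  2.27  2.06  0.16  2.45]
0 50 [-0.49  0.52  2.32  2.31  0.37  1.96]
0 80 [-0.49  0.45  2.3   2.09  0.31  2.2 ]
0 120 [-0.49  0.35  2.26  1.67  0.27  2.63]
10 50 [-0.54  0.53  2.29  1.96  0.42  2.1 ]
10 80 [-0.54  0.46  2.27  1.75  0.39  2.33]
10 120 [-0.54  0.36  2.24  1.44  0.39  2.67]
t 22.75 d cm [-0.82 -3.99 -8.98] rot [ 55.56  -2.94 -94.19]
t 22.75 d cm [-0.81 -4.02 -8.98] rot [ 54.28   1.86 -85.  ]
```

```bash
python3 - <<'E'
from kin import *
s=state();q=s["joints"];p0=s["eef_pos"];R0=R.from_euler("xyz",s["tcp_rot"])
Rg=np.load("Rg.npy");ya=np.degrees(np.arctan2(Rg[1,1],Rg[0,1]))
R1=R.from_euler("z",90-ya,degrees=True)*R.from_matrix(Rg);p1=np.array([505,-115,60+44.])-3*R1.as_matrix()[:,2]
v=(R1*R0.inv()).as_rotvec();print((p1-p0)/10,np.degrees(v))
off=None
for k in range(0,17):
    u=k/16;p=p0+u*(p1-p0);Rt=R.from_rotvec(v*u)*R0
    f=lambda q:np.r_[(fk(q,PM)[0]-p)/5,(Rt*fk(q,PM)[1].inv()).as_rotvec()*50]
    r=least_squares(f,q,bounds=(LO,HI));q=r.x
    if k%2==0:print(k,r.cost,q,"foot z",(p+Rt.apply(R.from_matrix(Rg).inv().apply([0,0,-46])))[2])
E
```

```text
[ -0.82  -3.99 -10.98] [ 55.56  -2.94 -94.19]
0 9.780646481436024e-28 [-0.37  0.25  2.13  0.59  0.36  1.91] foot z 186.0882674360267
2 2.951176871717613e-28 [-0.39  0.28  2.16  0.74  0.33  1.98] foot z 169.60277326398108
4 5.214967313644855e-28 [-0.41  0.3   2.18  0.92  0.3   2.02] foot z 153.05006021363255
6 7.401537979637884e-28 [-0.43  0.33  2.21  1.13  0.28  2.03] foot z 136.59069596299656
8 9.315790317437522e-28 [-0.44  0.36  2.23  1.36  0.27  2.01] foot z 120.37995638343841
10 1.0180817938617758e-27 [-0.46  0.39  2.25  1.61  0.27  1.99] foot z 104.55902317808739
12 1.0226551263670171e-28 [-0.47  0.43  2.27  1.85  0.28  1.97] foot z 89.24698049799255
14 3.525781877165182e-21 [-0.47  0.46  2.29  2.06  0.3   1.99] foot z 74.53406423612152
16 5.834649138903836e-22 [-0.48  0.5   2.31  2.24  0.33  2.04] foot z 60.47654668683148
```

>>> move_arm --commands '[[[-0.05,-0.25,-0.6],[3.47,-0.18,-5.89],0],[[-0.05,-0.25,-0.6],[3.47,-0.18,-5.89],0],[[-0.05,-0.25,-0.6],[3.47,-0.18,-5.89],0],[[-0.05,-0.25,-0.6],[3.47,-0.18,-5.89],0],[[-0.05,-0.25,-0.6],[3.47,-0.18,-5.89],0],[[-0.05,-0.25,-0.6],[3.47,-0.18,-5.89],0],[[-0.05,-0.25,-0.6],[3.47,-0.18,-5.89],0],[[-0.05,-0.25,-0.6],[3.47,-0.18,-5.89],0],[[-0.05,-0.25,-0.6],[3.47,-0.18,-5.89],0],[[-0.05,-0.25,-0.6],[3.47,-0.18,-5.89],0]]'

```text
t: 23.75
eef_pos: [506.5, -100.1, 156.0]
tcp_rot: [-2.764, 0.436, -2.328]
ft_force: [-0.3, 0.4, -1.7]
opening: 0.124
grip_force: 30.0
```

>>> move_arm --commands '[[[-0.05,-0.25,-0.6],[3.47,-0.18,-5.89],0],[[-0.05,-0.25,-0.6],[3.47,-0.18,-5.89],0],[[-0.05,-0.25,-0.6],[3.47,-0.18,-5.89],0],[[-0.05,-0.25,-0.6],[3.47,-0.18,-5.89],0],[[-0.05,-0.25,-0.6],[3.47,-0.18,-5.89],0],[[-0.05,-0.25,-0.6],[3.47,-0.18,-5.89],0],[[0,0,0],[0,0,0],0]]'

```text
t: 24.45
eef_pos: [503.4, -114.9, 119.7]
tcp_rot: [-3.132, 0.596, -3.133]
ft_force: [-0.7, 0.1, -1.1]
opening: 0.124
grip_force: 30.0
```

```bash
python3 - <<'E'
from h import *
s=state();print(s["eef_pos"],s["joints"],s["opening"]);setdown(505,-115,1,0)
E
```

```text
[ 503.41 -114.94  119.69] [-0.48  0.46  2.3   2.1   0.3   2.18] 0.1239329867244106
t 24.45 d cm [-0.01 -0.   -7.22] rot [ 0.09 -0.22 -0.18]
```

>>> move_arm --commands '[[[0,0,-0.9],[0,0,0],0],[[0,0,-0.9],[0,0,0],0],[[0,0,-0.9],[0,0,0],0],[[0,0,-0.9],[0,0,0],0],[[0,0,-0.9],[0,0,0],0],[[0,0,-0.9],[0,0,0],0],[[0,0,-0.9],[0,0,0],0],[[0,0,-0.6],[0,0,0],0],[[0,0,-0.3],[0,0,0],0],[[0,0,0],[0,0,0],0]]'

```text
t: 25.45
eef_pos: [504.1, -115.6, 48.3]
tcp_rot: [-3.129, 0.598, -3.129]
ft_force: [-0.0, -0.5, -2.2]
opening: 0.129
grip_force: 30.0
```

```bash
python3 - <<'E'
from h import *
s=state();print(s["eef_pos"],s["joints"],s["ft_force"]);setdown(505,-115,0,0);np.save("Rs.npy",R.from_euler("xyz",s["tcp_rot"]).as_matrix());np.save("es.npy",s["eef_pos"]);print(np.load("Rs.npy")[:,2])
E
```

```text
[ 504.07 -115.59   48.25] [-0.48  0.64  2.34  2.53  0.46  1.72] [-0.02 -0.55 -2.17]
t 25.45 d cm [-0.08  0.06 -0.18] rot [ 0.22 -0.11 -0.32]
[ 0.56 -0.01 -0.83]
```

>>> move_arm --commands '[[[0,0,0],[0,0,0],0.7],[[0,0,0],[0,0,0],0.7],[[0,0,0],[0,0,0],0.7],[[0,0,0],[0,0,0],0.7],[[0,0,0],[0,0,0],0.7],[[0,0,0],[0,0,0],0.7]]'

```text
t: 26.05
eef_pos: [504.1, -116.0, 48.4]
tcp_rot: [-3.129, 0.598, -3.13]
ft_force: [-0.3, -0.2, -0.0]
opening: 0.57
grip_force: 0.0
```

>>> move_arm --commands '[[[-0.7,0,1],[0,0,0],0.8],[[-0.8,0,1.2],[0,0,0],1],[[-0.9,0,1.3],[0,0,0],1],[[-1.1,0,1.6],[0,0,0],1],[[-1.1,0,1.6],[-4.8,0.1,7.1],1],[[0,0,0.5],[-4.8,0.1,7.1],1],[[0,0,0],[-4.8,0.1,7.1],1],[[0,0,0],[-4.8,0.1,7.1],1],[[0,0,0],[-4.8,0.1,7.1],1],[[0,0,0],[-4.8,0.1,7.1],1]]'

```text
t: 27.05
eef_pos: [458.0, -116.0, 120.5]
tcp_rot: [-2.649, 0.345, -2.143]
ft_force: [0.6, -0.8, -0.3]
opening: 0.999
grip_force: 0.0
```

>>> move_arm --commands '[[[0,0,0],[-4.8,0.1,7.1],1],[[0,0,0],[-4.8,0.1,7.1],1],[[0,0,0],[-4.8,0.1,7.1],1],[[0,0,0],[-4.8,0.1,7.1],1],[[0,0,0],[-4.8,0.1,7.1],1],[[0,0,0],[-4.8,0.1,7.1],1],[[0,0,0],[-4.8,0.1,7.1],1],[[0,0,0],[-4.8,0.1,7.1],1],[[0,0,0],[-4.8,0.1,7.1],1],[[0,0,0],[-4.8,0.1,7.1],1]]'

```text
t: 28.05
eef_pos: [458.0, -116.0, 120.4]
tcp_rot: [-2.73, -0.433, -0.828]
ft_force: [0.1, 0.4, -1.3]
opening: 0.998
grip_force: 0.0
```

```bash
python3 - <<'E'
from h import *
s=state();print(s["eef_pos"],s["joints"])
t=read_camera("top");sd=read_camera("side")
for n,im,b in(("top",t,(325,235,75,60)),("side",sd,(310,270,110,110))):
    r,m=blob(im,(5,120,60),(20,255,255),b)
    c=max(cv2.findContours(m,0,2)[0],key=cv2.contourArea);rc=cv2.minAreaRect(c);q=cv2.boxPoints(rc)+np.array(b[:2]);print(n,r[0],[plane(n,p,8)[:2] for p in q])
cv2.imwrite("pics/k2.png",np.hstack([cv2.resize(i,None,fx=3,fy=3,interpolation=2) for i in(t[180:310,310:440],sd[250:380,310:440])]))
Rb=np.load("Rs.npy")@np.diag([-1,-1,1]);es=np.load("es.npy")
f=es+3*Rb[:,2]; f[2]=42; go(f,Rb,60);go(f,Rb)
E
```

```text
[ 458.03 -115.96  120.4 ] [-0.53  0.42  2.39  2.19  0.34 -0.37]
top (array([374.36, 259.19]), array([ 24,  18,  46,  16, 442], dtype=int32)) [array([526.47, -50.27]), array([ 528.  , -177.74]), array([ 486.7 , -177.02]), array([485.19, -50.28])]
side (array([356.28, 318.52]), array([ 28,  26,  41,  47, 901], dtype=int32)) [array([483.69, -55.39]), array([545.56, -44.56]), array([ 542.47, -180.44]), array([ 484.28, -187.72])]
t 28.15 d cm [ 1.23  0.07 -2.63] rot [-23.56  -0.14  35.72]
t 28.15 d cm [ 4.6   0.03 -7.59] rot [-23.56  -0.14  35.72]
```

View pics/k2.png

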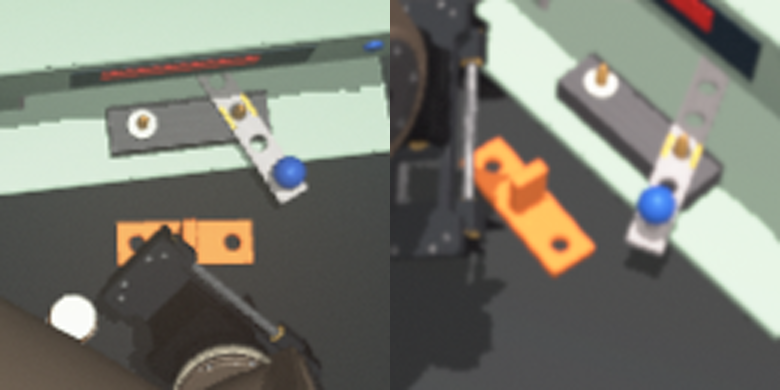

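The keeper lies flat and square in front of the stand, centred near (506,-114), and the stay is still on the peg. I'll finish the turn and regrasp.

>>> move_arm --commands '[[[0.2,0,-0.5],[-4.7,0,7.15],1],[[0.2,0,-0.5],[-4.7,0,7.15],1],[[0.3,0,-0.5],[-4.7,0,7.15],1],[[0.3,0,-0.5],[-4.7,0,7.15],1],[[0.3,0,-0.6],[-4.7,0,7.1],1],[[0.8,0,-1.2],[0,0,0],1],[[0.8,0,-1.2],[0,0,0],1],[[0.8,0,-1.2],[0,0,0],1],[[0.6,0,-0.9],[0,0,0],1],[[0,0,0],[0,0,0],1]]'

```text
t: 29.15
eef_pos: [501.4, -115.9, 48.4]
tcp_rot: [3.134, -0.594, 0.005]
ft_force: [0.2, 0.3, -0.6]
opening: 1.001
grip_force: 0.0
```

```bash
python3 - <<'E'
from h import *
s=state();print(s["eef_pos"],s["joints"])
Rb=np.load("Rs.npy")@np.diag([-1,-1,1]);go(np.array([506.2,-115,42]),Rb)
E
```

```text
[ 501.37 -115.88   48.44] [-0.48  0.64  2.34  2.52  0.46 -1.41]
t 29.15 d cm [ 0.31  0.09 -0.4 ] rot [-0.21 -0.2   0.27]
```

>>> move_arm --commands '[[[0.3,0.1,-0.4],[-0.2,-0.2,0.3],0],[[0,0,0],[0,0,0],0],[[0,0,0],[0,0,0],0],[[0,0,0],[0,0,0],0],[[0,0,0],[0,0,0],0],[[0,0,0],[0,0,0],0],[[0,0,0],[0,0,0],0],[[0,0,0],[0,0,0],0],[[0,0,0],[0,0,0],0],[[0,0,0],[0,0,0],0]]'

```text
t: 30.15
eef_pos: [504.1, -115.0, 45.4]
tcp_rot: [3.127, -0.599, 0.016]
ft_force: [0.7, 0.1, 0.2]
opening: 0.215
grip_force: 0.0
```

>>> move_arm --commands '[[[0,0,0],[0,0,0],0],[[0,0,0],[0,0,0],0],[[0,0,0],[0,0,0],0],[[0,0,0],[0,0,0],0],[[0,0,0],[0,0,0],0]]'

```text
t: 30.65
eef_pos: [504.1, -114.9, 45.5]
tcp_rot: [3.127, -0.599, 0.016]
ft_force: [-1.3, 1.3, 5.6]
opening: 0.124
grip_force: 30.0
```

```bash
cat >> h.py <<'E'
# B grip: foot centre at grip (506.3,fin y = grasp y), flat on table
def placeB(a,b,z):
    Rh=np.load("Rh.npy");eh=np.load("eh.npy");D=R.from_euler("z",np.degrees(YAW)-PSI,degrees=True).as_matrix()
    foot=np.array([506.3,(eh+3*Rh[:,2])[1],0]);p=W(a,b,z)+D@(eh-foot)
    go(p+3*(D@Rh)[:,2],D@Rh)
PSI=0.5
E
python3 - <<'E'
from h import *
s=state();print(s["eef_pos"],s["opening"],s["grip_force"],s["ft_force"]);Rh=R.from_euler("xyz",s["tcp_rot"]).as_matrix();np.save("Rh.npy",Rh);np.save("eh.npy",s["eef_pos"]);print(Rh, np.degrees(np.arctan2(-Rh[0,1]*-1,-Rh[1,1])))
placeB(-100,45,98);placeB(0,45,98)
# refine pins from last unobstructed view
t=read_camera("top")
cv2.imwrite("pics/t6.png",t)
for b in((350,210,16,18),(384,208,12,16)): print(blob(t,(8,90,50),(28,255,255),b)[0][:1])
m=blob(t,(0,0,190),(180,25,255),(350,212,18,18))[0][:1];print("shoulder",m,plane("top",m[0][0],46),"model",W(0,90,46))
E
```

```text
[ 504.11 -114.93   45.48] 0.12449780870889171 29.987323880195618 [-1.34  1.31  5.6 ]
[[ 0.83  0.01  0.56]
 [ 0.01 -1.   -0.01]
 [ 0.56  0.01 -0.83]] 0.4556478223590566
t 30.65 d cm [ 1.09 -1.66  9.8 ] rot [ 0.   -0.    6.66]
t 30.65 d cm [11.01 -0.42  9.8 ] rot [ 0.   -0.    6.66]
[(array([357.12, 220.12]), array([6, 9, 3, 3, 8], dtype=int32))]
[(array([391.04, 215.74]), array([ 4,  4,  8,  7, 23], dtype=int32))]
shoulder [(array([357.07, 221.07]), array([ 3,  5,  9,  9, 46], dtype=int32))] [611.26 -73.22  46.  ] model [610.78 -74.2   46.  ]
```

>>> move_arm --commands '[[[0,0,0.8],[0,0,0],0],[[0,0,1.5],[0,0,0],0],[[0.2,-0.3,1.5],[0,0,1.3],0],[[0.2,-0.3,1.5],[0,0,1.3],0],[[0.2,-0.3,1.5],[0,0,1.3],0],[[0.2,-0.3,1.5],[0,0,1.3],0],[[0.3,-0.5,1.5],[0,0,1.4],0],[[0,0,0],[0,0,0],0]]'

```text
t: 31.5
eef_pos: [515.7, -132.9, 144.7]
tcp_rot: [3.124, -0.6, 0.134]
ft_force: [-0.6, -0.1, -2.0]
opening: 0.128
grip_force: 30.0
```

```bash
python3 - <<'E'
from h import *
s=state();print(s["eef_pos"],s["joints"]);placeB(-100,45,98);placeB(0,45,98)
E
```

```text
[ 515.68 -132.93  144.68] [-0.54  0.42  2.22  1.58  0.34 -0.59]
t 31.5 d cm [-0.07  0.14 -0.12] rot [0.14 0.1  0.04]
t 31.5 d cm [ 9.85  1.38 -0.12] rot [0.14 0.1  0.04]
```

>>> move_arm --commands '[[[1.1,0.25,0],[0,0,0],0],[[1.1,0.25,0],[0,0,0],0],[[1.1,0.15,0],[0.1,0.1,0],0],[[1.1,0.13,0],[0,0,0],0],[[1.1,0.12,0],[0,0,0],0],[[1.1,0.12,0],[0,0,0],0],[[1.1,0.12,0],[0,0,0],0],[[1.1,0.12,0],[0,0,0],0],[[1.05,0.12,0],[0,0,0],0],[[0,0,0],[0,0,0],0]]'

```text
t: 32.5
eef_pos: [614.0, -117.6, 142.1]
tcp_rot: [3.131, -0.597, 0.129]
ft_force: [0.3, -0.6, -1.2]
opening: 0.123
grip_force: 30.0
```

```bash
python3 - <<'E'
from h import *
s=state();print(s["eef_pos"],s["joints"],s["ft_force"]);placeB(0,45,72);placeB(0,45,46)
sd=read_camera("side");t=read_camera("top");cv2.imwrite("pics/s7.png",sd);cv2.imwrite("pics/t7.png",t)
# where the keeper's corners should show (top face, foot z 98)
for n,im in(("side",sd),("top",t)):
    m=cv2.inRange(cv2.cvtColor(im,cv2.COLOR_BGR2HSV),(5,130,90),(20,255,255));x,y,w,h=(340,200,110,130) if n=="side" else (330,190,90,60)
    k,l,st,ce=cv2.connectedComponentsWithStats(m[y:y+h,x:x+w])
    for i in range(1,k):
        if st[i][4]>8:print(n,ce[i]+[x,y],st[i][:2]+[x,y],st[i][2:])
    print([proj(n,W(a,b,106)).round(1).tolist() for a,b in((-20,-18),(20,-18),(20,108),(-20,108),(0,0),(0,90))])
E
```

```text
[ 614.   -117.61  142.13] [-0.41  0.51  2.02  1.29  0.29 -0.17] [ 0.31 -0.58 -1.18]
t 32.5 d cm [ 0.02 -0.15 -2.46] rot [-0.16 -0.15  0.07]
t 32.5 d cm [ 0.02 -0.15 -5.06] rot [-0.16 -0.15  0.07]
side [396.42 272.98] [389 270] [14  8 55]
side [390.6 280.4] [388 278] [ 7  6 15]
side [411.73 289.76] [405 281] [ 15  21 119]
[[408.7, 295.1], [420.4, 285.5], [381.0, 253.8], [369.4, 262.4], [408.7, 285.4], [380.6, 262.4]]
top [376.25 206.5 ] [374 205] [ 5  4 12]
top [394.64 205.91] [393 205] [ 4  3 11]
top [359.   211.08] [350 209] [18  5 59]
top [363.82 216.27] [361 216] [ 8  2 11]
[[400.7, 217.9], [398.2, 203.4], [351.4, 209.6], [353.6, 224.2], [392.8, 211.5], [359.2, 216.0]]
```

>>> move_arm --commands '[[[0,-0.05,-0.5],[0,0,0],0],[[0,-0.05,-0.5],[-0.1,-0.1,0],0],[[0,-0.05,-0.5],[0,0,0],0],[[0,0,-0.5],[0,0,0],0],[[0,0,-0.4],[0,0,0],0],[[0,0,-0.3],[0,0,0],0],[[0,0,-0.3],[0,0,0],0],[[0,0,-0.3],[0,0,0],0],[[0,0,0],[0,0,0],0]]'

```text
t: 33.5
eef_pos: [613.4, -119.7, 110.0]
tcp_rot: [3.127, -0.598, 0.131]
ft_force: [0.0, 0.0, -1.4]
opening: 0.124
grip_force: 30.0
```

```bash
python3 - <<'E'
from h import *
s=state();print(s["eef_pos"],s["joints"],s["ft_force"],s["moment"]);placeB(0,45,46)
E
```

```text
[ 613.36 -119.67  109.95] [-0.41  0.57  2.04  1.57  0.28 -0.46] [ 0.01  0.01 -1.39] [-0.1   0.54 -0.01]
t 33.5 d cm [ 0.09  0.06 -1.85] rot [-0.01 -0.05  0.08]
```

There's no contact force with the tips already inside the holes. I'll go on down.

>>> move_arm --commands '[[[0.05,0.03,-0.25],[0,0,0],0],[[0.04,0.03,-0.25],[0,0,0],0],[[0,0,-0.25],[0,0,0],0],[[0,0,-0.25],[0,0,0],0],[[0,0,-0.25],[0,0,0],0],[[0,0,-0.25],[0,0,0],0],[[0,0,-0.2],[0,0,0],0],[[0,0,0],[0,0,0],0]]'

```text
t: 34.3
eef_pos: [614.4, -119.1, 93.0]
tcp_rot: [3.127, -0.598, 0.131]
ft_force: [-0.2, -0.4, -1.1]
opening: 0.128
grip_force: 30.0
```

```bash
python3 - <<'E'
from h import *
s=state();print(s["eef_pos"],s["ft_force"],s["moment"]);placeB(0,45,46)
E
```

```text
[ 614.39 -119.09   93.03] [-0.2  -0.43 -1.12] [-0.12  0.55  0.02]
t 34.3 d cm [-0.02  0.   -0.15] rot [-0.01 -0.04  0.07]
```

>>> move_arm --commands '[[[0,0,-0.1],[0,0,0],0],[[0,0,-0.1],[0,0,0],0],[[0,0,0],[0,0,0],0]]'

```text
t: 34.6
eef_pos: [614.6, -119.2, 91.7]
tcp_rot: [3.127, -0.599, 0.131]
ft_force: [-2.7, -0.6, 3.4]
opening: 0.123
grip_force: 30.0
```

>>> move_arm --commands '[[[0,0,0],[0,0,0],0.35],[[0,0,0],[0,0,0],0.35],[[0,0,0],[0,0,0],0.35],[[0,0,0],[0,0,0],0.35],[[0,0,0],[0,0,0],0.35],[[0,0,0],[0,0,0],0.35]]'

```text
t: 35.2
eef_pos: [614.5, -119.1, 91.3]
tcp_rot: [3.127, -0.599, 0.131]
ft_force: [-0.4, -0.1, -0.6]
opening: 0.351
grip_force: 0.0
```

>>> move_arm --commands '[[[-0.56,-0.06,0.83],[0,0,0],0.35],[[-0.56,-0.06,0.83],[0,0,0],0.35],[[-0.9,-0.1,1.3],[0,0,0],0.35],[[-1.1,-0.1,1.6],[0,0,0],0.35],[[-1.5,-0.1,2],[0,0,0],0.35],[[-2,0,2],[0,0,0],0.35],[[-2.5,0,2],[0,0,0],0.35],[[-3,0,2],[0,0,0],0.35],[[-2,3,0],[0,0,0],0.35],[[0,3,0],[0,0,0],0.35]]'

```text
t: 36.2
eef_pos: [471.3, -63.2, 217.5]
tcp_rot: [3.126, -0.599, 0.129]
ft_force: [0.5, -1.4, -0.4]
opening: 0.35
grip_force: 0.0
```

```bash
python3 - <<'E'
from h import *
s=state();print(s["eef_pos"],s["ft_force"])
sd=read_camera("side");t=read_camera("top")
for n,im,b in(("side",sd,(345,230,100,100)),("top",t,(330,195,90,50))):
    r,m=blob(im,(5,130,60),(20,255,255),b);c=max(cv2.findContours(m,0,2)[0],key=cv2.contourArea)
    q=cv2.boxPoints(cv2.minAreaRect(c))+np.array(b[:2]);print(n,r[0][0],r[0][1][4],[plane(n,p,54)[:2].round(0).tolist() for p in q])
    if n=="top":print("bbox",r[0][1])
print("expected",[W(a,b2,54)[:2].round(0).tolist() for a,b2 in((-20,-18),(20,-18),(20,108),(-20,108))])
for n in("side","top"):print(n,"exp px",[proj(n,W(a,b2,54)).round(1).tolist() for a,b2 in((-20,-18),(20,-18),(20,108),(-20,108))])
k=blob(t,(100,120,60),(125,255,255),(390,225,30,25))[0];print("knob",k[:1],plane("top",k[0][0],76))
E
```

```text
[471.27 -63.21 217.53] [ 0.49 -1.4  -0.4 ]
side [392.95 286.63] 827 [[588.0, -61.0], [653.0, -40.0], [663.0, -176.0], [601.0, -193.0]]
top [372.63 218.81] 596 [[631.0, -51.0], [648.0, -175.0], [603.0, -180.0], [587.0, -56.0]]
bbox [ 20  15  46  19 596]
expected [[604.0, -184.0], [644.0, -179.0], [628.0, -54.0], [589.0, -59.0]]
side exp px [[405.8, 307.6], [417.1, 298.2], [379.1, 266.8], [367.8, 275.3]]
top exp px [[397.5, 222.4], [395.1, 208.4], [350.1, 214.4], [352.3, 228.4]]
knob [(array([406.36, 236.88]), array([12,  8, 10,  9, 75], dtype=int32))] [ 558.89 -202.24   76.  ]
```

The keeper's outline matches the seated pose within measurement error, contact came at the expected height, and the robot is clear, so I'll hand in.

```bash
python3 -c "
from cell import env
print(env.job_done())"
```

```text
the job is handed in; nothing more can be done
None
```

The job is handed in at about 36 s of the 72 s allowed, with no verdict returned: the stay's marked hole is down over the peg, the orange keeper lies over peg and dowel within about 3 mm by camera, and the arm is clear.

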